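# Brace the stone canister and close its bayonet lid

### The arm

A 6-joint arm with a two-finger parallel gripper is mounted at the origin on the work surface. World frame = base frame: x ahead of the robot, y to its left, z up, the work surface at z = 0. Lengths are in m, angles in rad, forces in N, time in s.
With the tool pointing down it reaches from about 0.35 to 1 m from the base axis. Payload 7.1 kg.
Tool frame: the origin (TCP) lies between the finger pads; the fingertips stand 22 mm ahead of it and the grasp point (between the pads) lies 3 mm ahead of it; x points along the fingers, y is the direction in which the jaws open and shut, and the axes are right-handed (so a half turn about x gives the same grasp; the last joint's range is limited). The gripper opens to 85 mm and grips with 20 to 120 N. Pads are 22 mm wide; open, the fingers measure 114 mm over their backs; the gripper's body (76 mm by 85 mm) begins 54 mm behind the grasp point. The pads swing forward as they close: fully open they stand 13 mm farther back than shut.
Start: joints at [-1.167, 0.423, 1.63, -0, 1.089, -0.019], TCP at [0.256, -0.57, 0.229] pointing down, gripper open.
Joint ranges: [-3, 3], [-0.9, 2.11], [0.09, 2.58], [-1.31, 4.45], [0.11, 2.69], [-2.54, 2.54]. Speed limits (rad/s): [2.39, 2.39, 3.01, 3.14, 3.14, 3.14].

### API

Orientations are given as a rotation vector (axis times angle).
In Python, from rig import manip gives the robot as it stands. The module is installed in compiled form; this text tells all that it offers. Calls block until the motion is done:
- manip.move_to(position, orientation): joint-space move of the TCP to a pose.
- manip.servo_line(position, orientation=None, rate=0.15): straight line of the TCP; orientation=None keeps the orientation; rate is the mean speed in m/s.
- manip.set_joints(angles): joint-space move.
- manip.command_gripper(opening, f_grip=None): finger opening in m; f_grip is the grip in N (None keeps the last); returns when the fingers have stopped.
- manip.hold(seconds).
- manip.solve_ik(position, orientation): joint angles nearest the present ones, or None.
- manip.camera(name): name is "scene" or "top" or "wrist"; returns a dict with "image" (420x560x3 uint8, red, green, blue), "fx", "fy", "cx", "cy" (pixels), "cam_to_world" (4x4, takes a point from camera to world coordinates); the wrist camera has in their place "mount" (4x4, takes a point from camera to tool coordinates, whose origin is the TCP and whose axes are the tool frame's). Camera axes: x right, y down, z forward; pixel columns grow to the right and rows downward; lengths in m; the calibration is good to about 2 mm. The wrist camera is an equidistant fisheye: a pixel r from the principal point sees the ray r / f radians off the axis. A picture is of the moment at which its call begins: read the wrist's pose just before it. There is no depth.
A pose or a line that the arm cannot do raises manip.IKError and nothing moves.
- manip.sign_off(): hands the job in, once; it reports no verdict.
Readings, each from a call of its own:
- manip.get_time(): time.
- manip.get_joint_positions(): joint angles.
- manip.get_joint_vel(): joint speeds.
- manip.get_tau(): joint torques, N m.
- manip.get_position(): TCP position.
- manip.get_ee_rot(): TCP orientation.
- manip.get_contact_force(): force on the tool from outside, world axes, zero at the start.
- manip.get_torque(): the same for the moment, N m.
- manip.get_width(): finger opening in m.
Only numpy, scipy, OpenCV 4.12 (cv2) and the standard library are available. Lean on these libraries where they do the work, as an engineer would, in place of code of your own. Each camera call takes 0.05 s, during which the arm holds its last target. There are 200 camera calls.

### The job

The lid of the square-footed stone canister is loose, and on the desk the whole canister spins along with it. Stand it upright, fully down, in the holding block with the square recess, and only then turn its lid clockwise (from above) until the lid's bar lines up with the two lugs on the rim. Leave it standing there, closed, and never tip it over.

Things in the scene. Friction and masses are not known exactly. Their poses are not given: they have to be found in the camera images.
- canister: Loose aluminium canister, 0.3 kg, SQUARE foot (56 x 56 mm, 12 thick, sides along x, y; a round-footed twin is not wanted). Origin: centre of its underside, z up. Barrel 46 mm across to height 58, captive steel lid 58 to 68, black bar on the lid to 96: can be carried by the bar. Two brass lugs 10 mm wide stick out of the rim at +x and -x, to 36 mm from the axis, at height 48 to 58.
- lid (a joint): Lid's turn on the canister, rad, clockwise from above positive. Starts at 0 to 0.25. Closed at 0.90, where the bar lies along the canister's x, in line with the lugs (0.65 and more is closed enough); end stop at 1.15. Stiff (0.12 N m, more than the foot's friction on the desk); stays where left.
- lid_bar (a point): Centre of the black grip bar on the lid, on the canister's axis, 82 mm above its underside. Bar 44 mm long (this frame's x), 14 mm wide (y, grip across it), 28 mm high (14 mm above and below this point). z up.
- block: Fixed dark steel block, 96 x 96 x 28 mm, with a SQUARE recess (the round block is not wanted). Origin: centre of underside, z up, sides along x, y. Recess floor at height 6 mm; 66 x 66 mm up to 18, then sloping out to 78 x 78 at the top. The foot fits any of 4 ways round with 5 mm to spare each side, so it twists up to 11 degrees before the walls hold it: turn the lid that much further.

How it is judged:
On the way, in this order (a step that is already met when the one before it is completed fails the run):
1. the canister stands fully down in the square recess (z of canister in the frame of block below 0.01 m and horizontal distance between canister and block below 0.012 m and angle between canister's own z axis and vertical below 0.1 rad), for 0.2 s.
2. with the canister held in the recess, its lid is turned clockwise to closed (value of joint lid above 0.65 rad and z of canister in the frame of block below 0.012 m and horizontal distance between canister and block below 0.012 m), for 0.2 s.
At the end, for the whole second after the job is handed in: The canister stands at rest and upright (within 6 degrees) in the square recess, underside within 4 mm of its floor, axis within 12 mm of its centre, and the lid is turned to 0.65 rad or more (bar within 14 degrees of the line through the lugs, or past it) (all of step 1 and value of joint lid above 0.65 rad and linear speed of canister below 0.02 m/s); the robot touches nothing.
It fails at once if the canister is tipped by more than 35 degrees (angle between canister's own z axis and vertical above 0.61 rad).
It also fails if it takes over 43 s, if anything falls off the work surface, if the arm or the gripper's body presses on something with over 40 N, if the wrist force passes 120 N, or if a joint passes its speed limit or range.

## Working session

There is one attempt and no reset: what is moved stays moved. The work goes in short steps, each a Python script; the robot and the scene stay as the last script left them, time stands still between calls to the robot, and variables do not carry over. Pictures are saved under pics/ and viewed, about 8 in all and at most 12, crops included, and the job is handed in when it is done.

```bash
mkdir -p pics && cat > h.py <<'E'
import numpy as np, cv2
from rig import manip
from scipy.spatial.transform import Rotation as R
def snap(cam, name):
    d=manip.camera(cam); cv2.imwrite(f'pics/{name}.png', cv2.cvtColor(d['image'],cv2.COLOR_RGB2BGR)); return d
def pix2z(d,u,v,z,T=None):
    T=d['cam_to_world'] if T is None else T
    r=np.array([(u-d['cx'])/d['fx'],(v-d['cy'])/d['fy'],1.]); r=T[:3,:3]@r; o=T[:3,3]
    return o+r*(z-o[2])/r[2]
def down(yaw):  # tool x down, tool y horizontal at angle yaw
    x=np.array([0,0,-1.]); y=np.array([np.cos(yaw),np.sin(yaw),0]); z=np.cross(x,y)
    return R.from_matrix(np.c_[x,y,z]).as_rotvec()
E
python3 - <<'E'
from h import *
import pickle
out={}
for c in ('top','scene'):
    d=snap(c,c); out[c]=d; print(c,d['fx'],d['cx'],d['cy'],d['cam_to_world'].round(3).tolist())
pickle.dump(out,open('cal.pkl','wb'))
print(manip.get_time(),manip.get_position(),R.from_rotvec(manip.get_ee_rot()).as_matrix().round(3).tolist())
E
```

```text
top 426.37547623462416 273.56547261414454 205.49848064812238 [[-0.095, -0.969, 0.227, 0.314], [-0.995, 0.092, -0.027, 0.027], [0.005, -0.229, -0.973, 1.017], [0.0, 0.0, 0.0, 1.0]]
scene 398.73868182766154 278.4406437041969 212.23661944722573 [[-0.333, 0.675, -0.658, 1.085], [0.943, 0.238, -0.233, 0.237], [-0.0, -0.698, -0.716, 0.714], [0.0, 0.0, 0.0, 1.0]]
0.1 [ 0.25627103 -0.56948485  0.22781416] [[-0.001, 0.41, -0.912], [0.001, -0.912, -0.41], [-1.0, -0.001, -0.0]]
```

View pics/top.png

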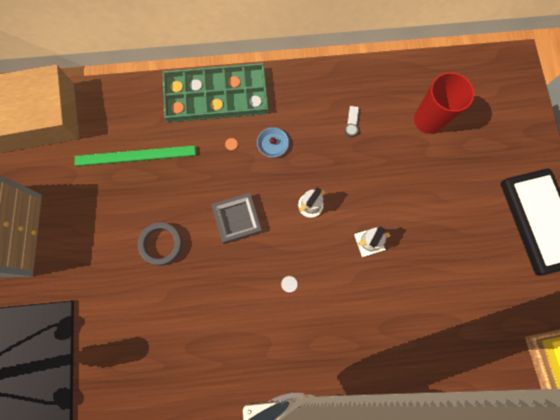

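View pics/scene.png

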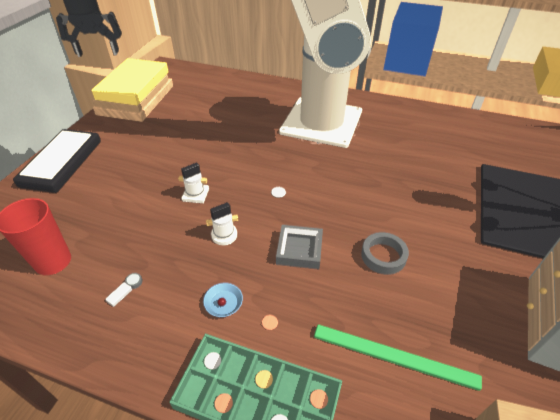

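The top view shows the square-footed canister near (370,242), its round-footed twin at (311,205), the square block at (237,217) and the round block at (159,243). The scene view agrees. I'll zoom in on the top view next.

```bash
python3 - <<'E'
import cv2
im=cv2.imread('pics/top.png')
a=cv2.resize(im[185:265,200:280],None,fx=5,fy=5,interpolation=cv2.INTER_CUBIC)
b=cv2.resize(im[185:265,335:415],None,fx=5,fy=5,interpolation=cv2.INTER_CUBIC)
cv2.imwrite('pics/crop.png',cv2.hconcat([a,b]))
E
```

```text
(no output)
```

View pics/crop.png

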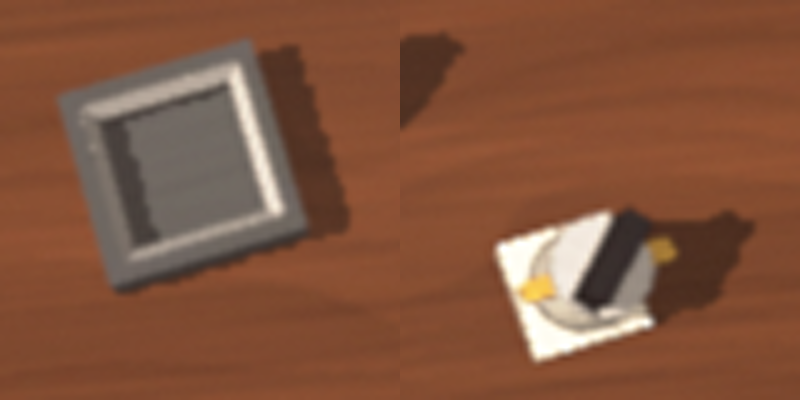

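```bash
python3 - <<'E'
from h import *
import pickle
d=pickle.load(open('cal.pkl','rb'))['top']
def P(u,v,z,off): return pix2z(d,(u+.5)/5+off-.5,(v+.5)/5+185-.5,z)[:2]
def ang(a,b): return np.degrees(np.arctan2(*(b-a)[::-1]))
B=[P(u,v,.028,200) for u,v in((60,97),(250,42),(306,228),(115,285))]
print('block',np.mean(B,0),[ (np.linalg.norm(B[i]-B[i-1]).round(4),ang(B[i-1],B[i]).round(1)) for i in range(4)])
F=[P(u,v,.012,335-80) for u,v in((497,243),(537,361),(653,322))]
print('foot c',(F[0]+F[2])/2,ang(F[0],F[1]),ang(F[1],F[2]),np.linalg.norm(F[0]-F[1]),np.linalg.norm(F[2]-F[1]))
L=[P(u,v,.058,255) for u,v in((538,289),(663,251))]
print('lugs',np.mean(L,0),ang(*L),np.linalg.norm(L[1]-L[0]))
K=[P(u,v,.096,255) for u,v in((628,212),(592,308))]
print('bar',np.mean(K,0),ang(*K),np.linalg.norm(K[1]-K[0]))
E
```

```text
block [0.52545738 0.09012543] [(np.float64(0.0947), np.float64(12.2)), (np.float64(0.0942), np.float64(-78.7)), (np.float64(0.0945), np.float64(-168.6)), (np.float64(0.093), np.float64(101.4))]
foot c [ 0.44071903 -0.22004247] -169.17926330829272 -77.16585132131922 0.05863352060183937 0.05885866574797843
lugs [ 0.4394241  -0.22133422] -78.66162118114397 0.06040741250140545
bar [ 0.43852579 -0.21629402] 151.4061566888018 0.04607872471036882
```

```bash
cat >> h.py <<'E'
def fish(d,u,v,z,pos,rot):
    p=np.array([u-d['cx'],v-d['cy']]); r=np.linalg.norm(p); th=r/d['fx']
    ray=np.r_[np.sin(th)*p/max(r,1e-9),np.cos(th)]
    T=np.eye(4); T[:3,:3]=R.from_rotvec(rot).as_matrix(); T[:3,3]=pos; T=T@d['mount']
    ray=T[:3,:3]@ray; o=T[:3,3]; return o+ray*(z-o[2])/ray[2]
E
python3 - <<'E'
from h import *
import pickle
C=[.4395,-.219]; B=[.5255,.0901]
for y in (61.4,-118.6):
    for p,a in((C,y),(B,y),(B,y-75)):
        q=manip.solve_ik([*p,.15],down(np.radians(a))); print(y,a,None if q is None else np.round(q,2))
y=61.4 if (q5:=manip.solve_ik([*B,.15],down(np.radians(61.4-75)))) is not None and manip.solve_ik([*B,.15],down(np.radians(61.4))) is not None else -118.6
print(y)
manip.move_to([*C,.25],down(np.radians(y)))
pos,rot=manip.get_position(),manip.get_ee_rot()
d=snap('wrist','w1'); pickle.dump((d,pos,rot),open('w1.pkl','wb')); print(d['fx'],d['cx'],d['cy'],d['mount'].round(3).tolist(),manip.get_time(),pos)
E
```

```text
61.4 61.4 [-0.49  0.35  1.98 -0.    0.82 -1.56]
61.4 61.4 [ 0.15  0.4   1.89 -0.    0.85 -0.92]
61.4 -13.600000000000001 [ 0.15  0.4   1.89 -0.    0.85  0.38]
-118.6 -118.6 [-0.49  0.35  1.98 -0.    0.82  1.58]
-118.6 -118.6 [ 0.15  0.4   1.89 -0.    0.85  2.22]
-118.6 -193.6 None
61.4
325.19226210127806 283.6617142333713 212.02645373603661 [[-0.0, -0.27, 0.963, -0.145], [1.0, -0.0, 0.0, 0.0], [0.0, 0.963, 0.27, -0.067], [0.0, 0.0, 0.0, 1.0]] 1.625 [ 0.43951912 -0.2194788   0.25003777]
```

View pics/w1.png

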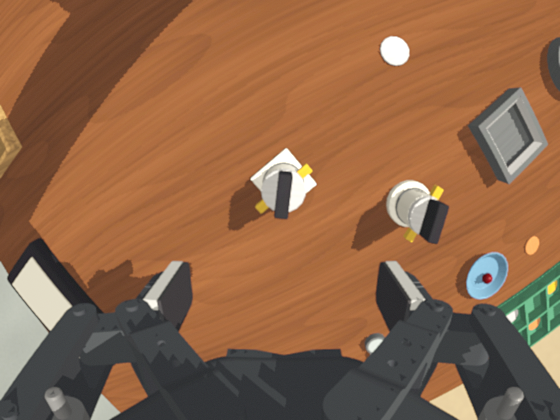

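```bash
python3 - <<'E'
from h import *
import pickle
d,pos,rot=pickle.load(open('w1.pkl','rb'))
f=lambda u,v,z: fish(d,u,v,z,pos,rot)[:2].round(4)
print('bar',f(285,172,.096),f(282,217,.096))
print('lugs',f(305,171,.058),f(263,207,.058))
print('foot',f(287,149,.012),f(251,182,.012),f(316,184,.012))
im=cv2.imread('pics/w1.png')[130:240,230:340]
cv2.imwrite('pics/w1c.png',cv2.resize(im,None,fx=5,fy=5,interpolation=cv2.INTER_CUBIC))
E
```

```text
bar [ 0.4211 -0.2074] [ 0.4579 -0.2307]
lugs [ 0.4353 -0.1911] [ 0.4481 -0.2488]
foot [ 0.4095 -0.198 ] [ 0.4234 -0.2547] [ 0.463  -0.1874]
```

View pics/w1c.png

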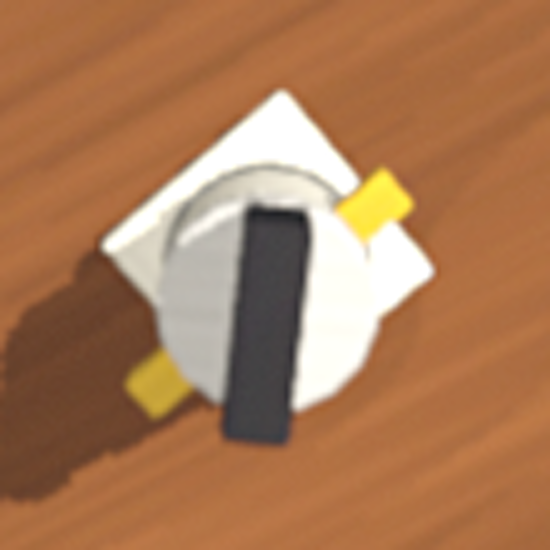

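Bar centre comes out at about (0.440, -0.219) from both cameras, with direction about -31°. The foot and block are both yawed about 11.3°, so no turn is needed for the insertion. Next: grasp, lift and carry over the block.

```bash
python3 - <<'E'
from h import *
import pickle
o=down(np.radians(59)); C=[.4398,-.2192]
manip.servo_line([*C,.15],o,rate=.15)
manip.servo_line([*C,.094],rate=.08)
f0=manip.get_contact_force()
manip.command_gripper(0.0,60); print('w',manip.get_width(),f0,manip.get_contact_force())
manip.servo_line([*C,.115],rate=.05); print(manip.get_width(),manip.get_contact_force())
manip.servo_line([*C,.235],rate=.12)
manip.servo_line([.5255,.0901,.235],rate=.12)
pos,rot=manip.get_position(),manip.get_ee_rot()
print(manip.get_width(),manip.get_contact_force(),pos,manip.get_time())
d=snap('wrist','w2'); pickle.dump((d,pos,rot),open('w2.pkl','wb'))
d=snap('top','t2'); s=snap('scene','s2')
im=cv2.imread('pics/w2.png')[60:360,130:430]; t=cv2.imread('pics/s2.png')[120:320,200:400]
cv2.imwrite('pics/c2.png',cv2.hconcat([cv2.resize(im,(400,400)),cv2.resize(t,(400,400),interpolation=cv2.INTER_CUBIC)]))
E
```

```text
w -7.662914565645207e-05 [ 0.16414521 -0.17602809  0.47870204] [-0.38092891 -0.49623832 -0.38560527]
0.00029278087980719197 [-0.04339049  0.46045503 -0.18671415]
0.0001472677444775099 [0.56047233 0.99961876 0.97072655] [0.52544151 0.08979931 0.23499859] 8.6
```

View pics/c2.png

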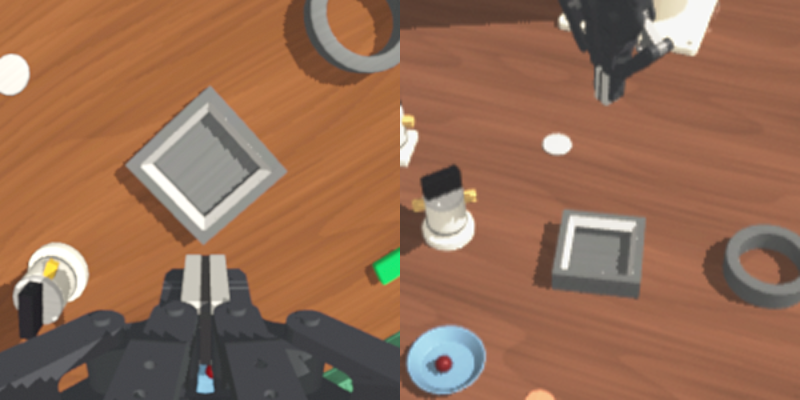

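The gripper closed on nothing: width 0 in hand, and the scene crop shows no canister in it. The block is still clear at (600,250) of the crop. I'll check where the canister is now, and check the TCP and camera geometry.

```bash
python3 - <<'E'
from h import *
import pickle
d,pos,rot=pickle.load(open('w2.pkl','rb'))
print(R.from_rotvec(rot).as_matrix().round(3).tolist())
# project points in tool frame to the wrist image
Mi=np.linalg.inv(d['mount'])
for p in ([0,0,0],[.022,0,0],[.2,0,0]):
    c=(Mi@np.r_[p,1])[:3]; th=np.arctan2(np.hypot(c[0],c[1]),c[2]); ph=np.arctan2(c[1],c[0]); r=d['fx']*th
    print(p,d['cx']+r*np.cos(ph),d['cy']+r*np.sin(ph))
a=cv2.imread('pics/top.png')[180:270,330:430]; b=cv2.imread('pics/t2.png')[180:270,330:430]
s=cv2.imread('pics/s2.png')[140:230,150:250]; s0=cv2.imread('pics/scene.png')[140:230,150:250]
f=lambda i:cv2.resize(i,(400,300),interpolation=cv2.INTER_CUBIC)
cv2.imwrite('pics/c3.png',cv2.vconcat([cv2.hconcat([f(a),f(b)]),cv2.hconcat([f(s0),f(s)])]))
E
```

```text
[[-0.0, 0.515, 0.857], [-0.0, 0.857, -0.515], [-1.0, -0.0, -0.0]]
[0, 0, 0] 282.529309081651 264.46443706693367
[0.022, 0, 0] 282.6433717499819 247.7053113161361
[0.2, 0, 0] 283.0767725442729 185.7711035092858
```

View pics/c3.png

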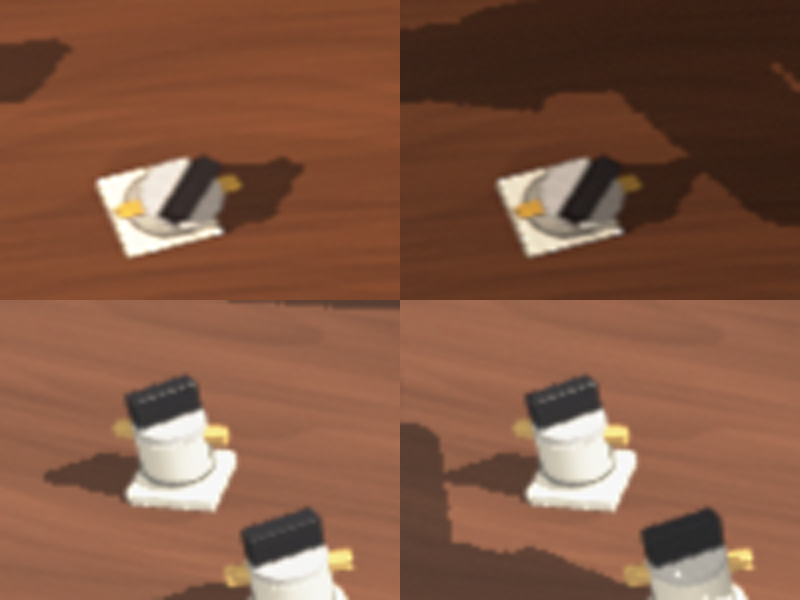

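The canister is untouched, still in exactly its first position, so I must find out why the jaws met nothing. I'll go back, descend open and look before closing.

```bash
python3 - <<'E'
from h import *
import pickle
o=down(np.radians(59)); C=[.4398,-.2192]
manip.command_gripper(0.085); print('w',manip.get_width())
manip.move_to([*C,.16],o); print(manip.get_position())
manip.servo_line([*C,.094],rate=.08); print(manip.get_position(),manip.get_width(),manip.get_contact_force())
pos,rot=manip.get_position(),manip.get_ee_rot()
d=snap('wrist','w4'); pickle.dump((d,pos,rot),open('w4.pkl','wb')); snap('scene','s4'); print(manip.get_time())
im=cv2.imread('pics/w4.png')[120:320,180:380]; t=cv2.imread('pics/s4.png')[120:240,130:250]
cv2.imwrite('pics/c4.png',cv2.hconcat([cv2.resize(im,(400,400)),cv2.resize(t,(400,400),interpolation=cv2.INTER_CUBIC)]))
E
```

```text
w 0.08496093156871967
[ 0.44042243 -0.21877259  0.16027684]
[ 0.44012496 -0.21934682  0.09430795] 0.08466980380479958 [ 0.39914604 -0.47235184  0.21243518]
11.8583
```

View pics/c4.png

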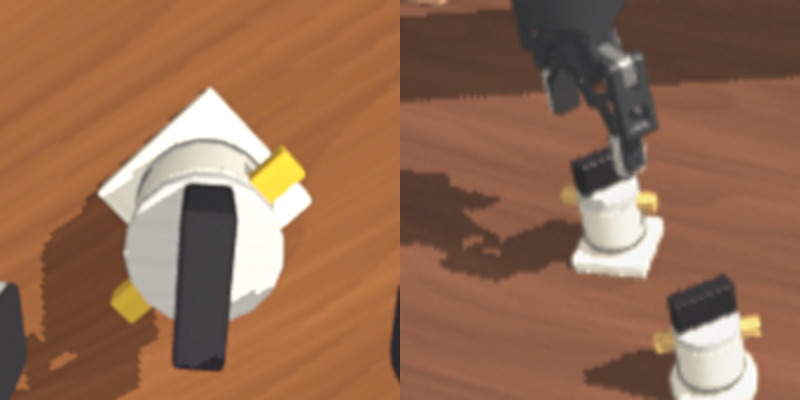

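```bash
python3 - <<'E'
from h import *
import pickle
d,pos,rot=pickle.load(open('w4.pkl','rb')); s=pickle.load(open('cal.pkl','rb'))['scene']
f=lambda u,v,z: fish(d,u/2+180,v/2+120,z,pos,rot)[:2].round(4)
print('foot',f(98,192,.012),f(312,200,.012),f(210,88,.012)); print('lugs',f(280,175,.058),f(132,300,.058))
print('bar corners',[f(u,v,.096) for u,v in((185,207),(235,207),(224,370),(173,367))])
T=np.linalg.inv(s['cam_to_world']); Rm=R.from_rotvec(rot).as_matrix(); 
def scn(p):
    c=(T@np.r_[p,1])[:3]; return ((s['cx']+s['fx']*c[0]/c[2]-130)*400/120+400, (s['cy']+s['fy']*c[1]/c[2]-120)*400/120)
for t in ([0,0,0],[.009,.0425,0],[.009,-.0425,0],[.022,.0425,0],[.022,-.0425,0]): print('tool',t,np.round(scn(pos+Rm@t)))
for z in (0,.058,.096): print('can axis',z,np.round(scn([.44,-.2195,z])))
Mi=np.linalg.inv(d['mount'])
for p in ([.009,.0425,0],[.022,.0425,0],[.009,.0425,-.011],[-.013,.0425,-.011]):
    c=(Mi@np.r_[p,1])[:3]; th=np.arctan2(np.hypot(c[0],c[1]),c[2]); ph=np.arctan2(c[1],c[0]); r=d['fx']*th
    print(p,d['cx']+r*np.cos(ph),d['cy']+r*np.sin(ph))
E
```

```text
foot [ 0.4193 -0.253 ] [ 0.4625 -0.1871] [ 0.4079 -0.1982]
lugs [ 0.4349 -0.191 ] [ 0.4463 -0.2495]
bar corners [array([ 0.4193, -0.2122]), array([ 0.4252, -0.2023]), array([ 0.4618, -0.2267]), array([ 0.4543, -0.2375])]
tool [0, 0, 0] [601. 156.]
tool [0.009, 0.0425, 0] [634. 194.]
tool [0.009, -0.0425, 0] [574. 137.]
tool [0.022, 0.0425, 0] [636. 208.]
tool [0.022, -0.0425, 0] [577. 151.]
can axis 0 [620. 249.]
can axis 0.058 [609. 193.]
can axis 0.096 [601. 154.]
[0.009, 0.0425, 0] 363.6059698957941 256.1871385757652
[0.022, 0.0425, 0] 358.36695664852306 247.05397755778876
[0.009, 0.0425, -0.011] 365.3402439352699 236.5192924825078
[-0.013, 0.0425, -0.011] 376.61429260445874 253.0387989671924
```

```bash
python3 - <<'E'
import cv2
a=cv2.imread('pics/w4.png'); b=cv2.imread('pics/s4.png')[90:210,130:250]
cv2.imwrite('pics/c5.png',cv2.hconcat([cv2.resize(a[190:390,130:430],(450,300)),cv2.resize(b,(300,300),interpolation=cv2.INTER_CUBIC)]))
E
```

```text
(no output)
```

View pics/c5.png

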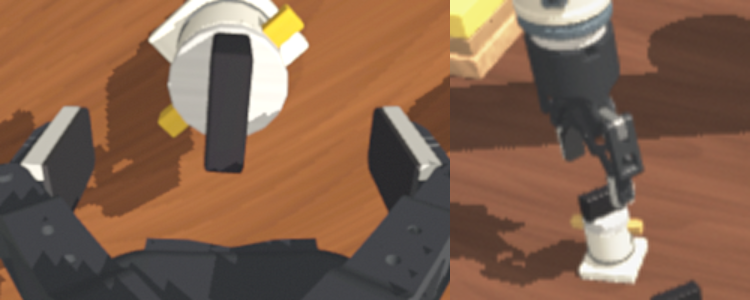

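The wrist view puts the bar at (0.440, -0.2197), which agrees with the earlier estimate. The open fingertips appear at (187,261) and (380,261), though. With the stated 22 mm length they should be about 20 mm lower, and the scene view says the same (tip at row 172 of the crop, expected about 194). So the tips sit about 20 mm higher than stated, and the jaws closed just above the bar. I'll descend about 20 mm further, watching force, and close.

```bash
python3 - <<'E'
from h import *
C=[.4400,-.2196]; o=down(np.radians(59))
manip.servo_line([*C,.075],o,rate=.06)
print(manip.get_contact_force(),manip.get_position())
manip.command_gripper(0.0,60); print('w',manip.get_width(),manip.get_contact_force(),manip.get_torque(),manip.get_time())
if manip.get_width()>.008:
    manip.servo_line([*C,.095],rate=.05); print(manip.get_width(),manip.get_contact_force(),manip.get_time())
    snap('wrist','w6'); snap('scene','s6')
    im=cv2.imread('pics/w6.png')[120:320,180:380]; t=cv2.imread('pics/s6.png')[120:240,130:250]
    cv2.imwrite('pics/c6.png',cv2.hconcat([cv2.resize(im,(400,400)),cv2.resize(t,(400,400),interpolation=cv2.INTER_CUBIC)]))
E
```

```text
[0.57445745 0.47811288 0.51993247] [ 0.43964217 -0.21942363  0.07443539]
w 0.012570654394561918 [ 1.73635369 -0.53150199  0.73382893] [ 0.06581193 -0.11653042 -0.02143456] 12.975
0.012570783751382637 [-0.07934442 -0.45630098 -2.7503164 ] 13.525
```

View pics/c6.png

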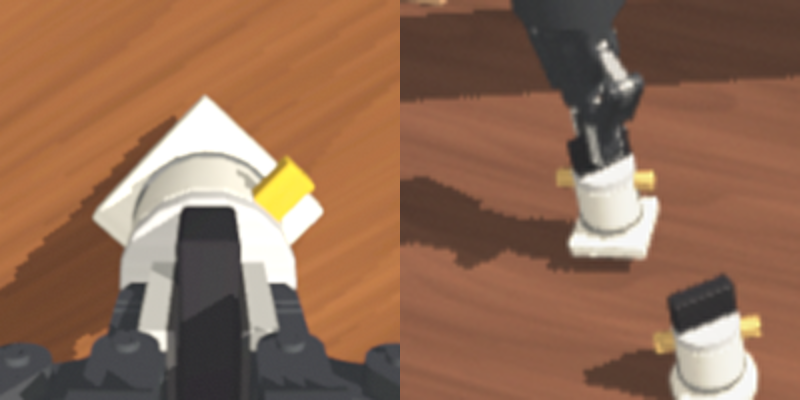

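The canister is held: width 12.6 mm, about 2.75 N of weight. The picture shows it upright, with the bar between the pads (columns 180–240). I'll cross-check the block position from the earlier wrist picture, then carry.

```bash
python3 - <<'E'
from h import *
import pickle
d,pos,rot=pickle.load(open('w2.pkl','rb'))
B=np.array([fish(d,130+.75*u,60+.75*v,.028,pos,rot)[:2] for u,v in((209,87),(287,170),(204,243),(126,165))])
print(B.round(4).tolist(),B.mean(0),np.linalg.norm(np.roll(B,1,0)-B,axis=1))
b=(B.mean(0)+[.5255,.0901])/2
manip.servo_line([.44,-.2196,.205],rate=.14)
manip.servo_line([*b,.205],rate=.14)
manip.servo_line([*b,.125],rate=.1)
manip.hold(.2)
pos,rot=manip.get_position(),manip.get_ee_rot()
d=snap('wrist','w7'); pickle.dump((d,pos,rot),open('w7.pkl','wb')); print(b,pos,manip.get_width(),manip.get_contact_force(),manip.get_time())
snap('top','t7');snap('scene','s7')
im=cv2.imread('pics/w7.png')[100:300,180:380]; t=cv2.imread('pics/s7.png')[160:290,230:360]
cv2.imwrite('pics/c7.png',cv2.hconcat([cv2.resize(im,(400,400)),cv2.resize(t,(400,400),interpolation=cv2.INTER_CUBIC)]))
E
```

```text
[[0.4718, 0.1266], [0.5637, 0.1476], [0.5833, 0.0548], [0.4908, 0.0347]] [0.5274142  0.09093433] [0.09391739 0.09426771 0.09490724 0.09472044]
[0.5264571  0.09051716] [0.52691609 0.09059914 0.12567447] 0.012616036816834257 [-1.2046559  -0.15600996 -2.75670958] 18.2083
```

View pics/c7.png

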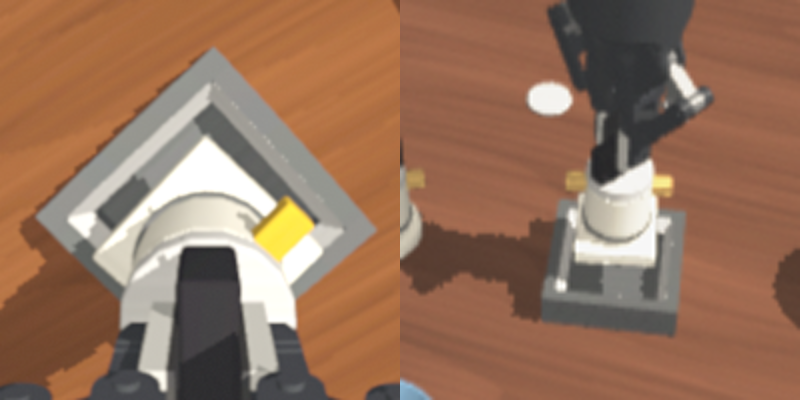

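```bash
python3 - <<'E'
from h import *
import pickle
d,pos,rot=pickle.load(open('w7.pkl','rb'))
f=lambda u,v,z: fish(d,u/2+180,v/2+100,z,pos,rot)[:2]
for n,z,P in(('foot',.063,((93,258),(208,137),(325,243))),('block',.028,((37,215),(213,47),(376,228)))):
    p=np.array([f(u,v,z) for u,v in P]); a=p[2]-p[1]; b=p[1]-p[0]
    print(n,(p[0]+p[2])/2,np.linalg.norm(a),np.linalg.norm(b),np.degrees(np.arctan2(a[1],a[0])),np.degrees(np.arctan2(b[1],b[0])))
E
```

```text
foot [0.52775751 0.09134999] 0.05324814535212069 0.05662394614142167 16.916143328245976 105.36798370290157
block [0.52704255 0.09116168] 0.09491654887968938 0.09426574934873012 12.072202122949918 101.70394376913623
```

The foot is within 1 mm of the block's centre and turned about 4° relative to it, well inside the fit. Next I lower it until it contacts the floor.

```bash
python3 - <<'E'
from h import *
b=[.5268,.0906]; o=down(np.radians(56))
manip.servo_line([*b,.092],o,rate=.06); print(manip.get_contact_force(),manip.get_position())
z=.092
while z>.074:
    z-=.0015; manip.servo_line([*b,z],rate=.04); F=manip.get_contact_force()
    if F[2]>6: break
manip.hold(.4)
print(z,manip.get_position(),F,manip.get_contact_force(),manip.get_torque(),manip.get_width(),manip.get_time())
E
```

```text
[-0.34174368  0.52830094 -2.84180257] [0.52680337 0.0905996  0.09180889]
0.07999999999999999 [0.52703287 0.09038151 0.08111731] [-2.6483338  -2.69994894  9.64461503] [-3.8490553  -2.31640137  9.56033864] [-0.35373463  0.62032675  0.03489393] 0.0127071979906547 21.4083
```

Contact at TCP z 0.0811, where the floor was expected at 0.0805, so it is seated. Now I turn the lid clockwise in small steps.

```bash
python3 - <<'E'
from h import *
manip.command_gripper(0.0,100)
q=np.array(manip.get_joint_positions()); q6=q[5]
for k in range(1,7):
    q[5]=q6+k*np.radians(10); manip.set_joints(q)
    print(k*10,manip.get_contact_force().round(1),manip.get_torque().round(3),manip.get_position().round(4))
manip.hold(.3)
print(manip.get_width(),manip.get_time())
pos,rot=manip.get_position(),manip.get_ee_rot(); d=snap('wrist','w8'); snap('scene','s8')
im=cv2.imread('pics/w8.png')[100:300,180:380]; t=cv2.imread('pics/s8.png')[160:290,230:360]
cv2.imwrite('pics/c8.png',cv2.hconcat([cv2.resize(im,(400,400)),cv2.resize(t,(400,400),interpolation=cv2.INTER_CUBIC)]))
E
```

```text
10 [-1.9  0.3  0.1] [ 0.016  0.275 -0.023] [0.527  0.0904 0.0813]
20 [-0.5  0.   0.8] [ 0.063  0.104 -0.017] [0.5273 0.0904 0.0813]
30 [ 0.6 -0.1  0. ] [0.133 0.006 0.024] [0.5274 0.0904 0.0813]
40 [ 0.1  0.4 -0.6] [ 0.229 -0.081  0.018] [0.5274 0.0904 0.0813]
50 [0.4 0.7 0.1] [ 0.181 -0.22  -0.026] [0.5274 0.0903 0.0813]
60 [ 0.5  0.7 -0. ] [ 0.148 -0.26  -0.066] [0.5274 0.0903 0.0813]
0.01134614171960213 23.675
```

View pics/c8.png

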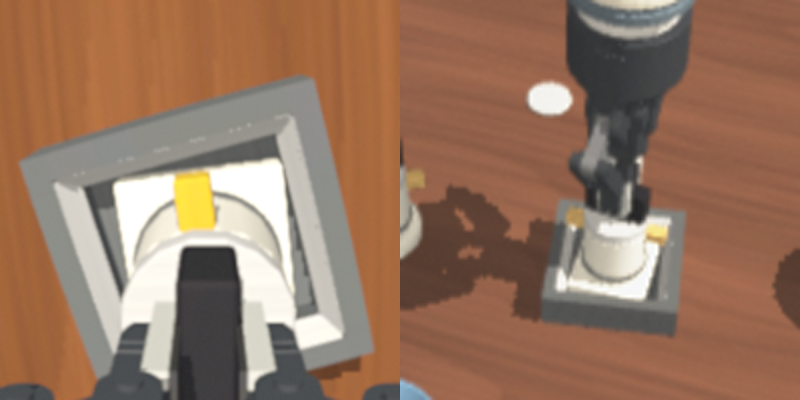

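The bar (column 209) now lies along the lug (column 193), a few degrees past it, so the lid is at about 1.0 rad. The foot is down in the recess, twisted against the walls as expected. I'll release, retreat and check.

```bash
python3 - <<'E'
from h import *
import pickle
p=manip.get_position()
manip.command_gripper(0.06); manip.hold(.2); print(manip.get_width(),manip.get_contact_force())
manip.servo_line([p[0],p[1],.15],rate=.08); manip.servo_line([p[0],p[1],.25],rate=.15); manip.hold(.3)
pos,rot=manip.get_position(),manip.get_ee_rot(); d=snap('wrist','w9'); pickle.dump((d,pos,rot),open('w9.pkl','wb')); snap('scene','s9')
print(pos,manip.get_time())
im=cv2.imread('pics/w9.png')[130:260,215:345]; t=cv2.imread('pics/s9.png')[160:290,230:360]
cv2.imwrite('pics/c9.png',cv2.hconcat([cv2.resize(im,(400,400),interpolation=cv2.INTER_CUBIC),cv2.resize(t,(400,400),interpolation=cv2.INTER_CUBIC)]))
E
```

```text
0.05999054347534089 [ 0.45803343  0.0052873  -0.28022882]
[0.52684135 0.09029281 0.24925169] 26.7167
```

The picture limit is reached, so I'll do the last check numerically. I'll segment the brass lugs and black bar in the wrist image and compare their angles and centre with the block.

```bash
python3 - <<'E'
from h import *
import pickle
d,pos,rot=pickle.load(open('w9.pkl','rb')); im=d['image']; hsv=cv2.cvtColor(im,cv2.COLOR_RGB2HSV)
f=lambda u,v,z: fish(d,u,v,z,pos,rot)[:2]
win=np.zeros(im.shape[:2],np.uint8); win[130:260,215:345]=1
for n,m,z in(('lug',cv2.inRange(hsv,(20,130,90),(32,255,255)),.064),('bar',cv2.inRange(im,(0,0,0),(60,60,62)),.102)):
    k,l,s,c=cv2.connectedComponentsWithStats(m*win)
    for i in range(1,k):
        if s[i,4]<25: continue
        v,u=np.nonzero(l==i); P=np.array([f(a,b,z) for a,b in zip(u,v)]); r=cv2.minAreaRect(np.float32(P*1000))
        w=np.linalg.eigh(np.cov(P.T))[1][:,1]
        print(n,s[i].tolist(),P.mean(0).round(4),'rect mm',np.round(r[1],1),'axis',np.degrees(np.arctan2(w[1],w[0])).round(1)%180)
E
```

```text
lug [275, 155, 11, 14, 118] [0.5263 0.1196] rect mm [ 9.4 13.8] axis 92.5
lug [284, 217, 9, 7, 29] [0.5307 0.0557] rect mm [9.8 5.3] axis 17.099999999999994
bar [279, 173, 11, 14, 41] [0.5311 0.1107] rect mm [12.1  9.1] axis 128.6
```

```bash
python3 - <<'E'
from h import *
import pickle
d,pos,rot=pickle.load(open('w9.pkl','rb')); im=d['image']; g=im.max(2)
f=lambda u,v,z: fish(d,u,v,z,pos,rot)[:2]
print(g[150:236:4,262:308:2])
for T in(75,85,95):
    m=np.zeros_like(g); m[168:232,268:300]=(g[168:232,268:300]<T)
    k,l,s,c=cv2.connectedComponentsWithStats(m); i=1+s[1:,4].argmax(); v,u=np.nonzero(l==i)
    P=np.array([f(a,b,.102) for a,b in zip(u,v)]); w=np.linalg.eigh(np.cov(P.T))[1][:,1]
    print(T,s[i],P.mean(0).round(4),np.round(cv2.minAreaRect(np.float32(P*1000))[1],1),np.degrees(np.arctan2(w[1],w[0]))%180)
E
```

```text
[[142 144 142 144 143 145 147 149 151 151 151 152 151 148 136 121 108  98
   90  91  91 179 200]
 [147 150 149 150 152 151 143 129 122 131 141 113  89  91  89  90  87  88
   86  93 123 126 196]
 [127 108  93  89  94 103 178 255 255 255 255 249 255 255 255 255 255 255
  255 255 255 255 154]
 [255 255 255 255 255 255 255 255 255 255 255 255 255 255 255 255 255 255
  255 255 255 255 175]
 [255 255 255 255 255 251 175 255 255 255 255 255 234 244 234 205 192 255
  255 255 255 255 215]
 [255 255 255 204 222 247 244 245 248 236 236 235 233 231 225 236 235 227
  193 247 255 255 247]
 [255 255 200 233 243 255 255 232  69  48  49  50  52  44 155 255 255 251
  219 202 201 255 255]
 [255 190 235 255 255 255 255 206  62  68  68  67  67  66  99 251 255 255
  255 250 196 233 255]
 [255 239 255 255 255 255 255 205  62  66  68  66  68  65  97 251 255 255
  254 255 255 199 255]
 [255 253 254 254 254 254 255 203  62  66  66  65  66  65  70 171 245 254
  253 253 254 249 255]
 [254 254 254 254 254 254 255 202  62  69  66  68  67  67  70 171 247 255
  255 255 255 254 255]
 [243 253 252 252 253 252 255 201
[... 547 characters left out ...]
]
 [226 255 255 255 255 174 172 129  63  64  66  64  65  64  85 125  92  94
   92  94  93  94 104]
 [238 224 197 162 142 129  92  90  89  90  96 185 196 171 172 151  99 111
  114 114 112 109 109]
 [142 141 143 144 143 143 132 104 108 111 108 105 103 105 107 114 111 114
  114 114 110 110 108]
 [131 124 112 111 117 118 116 121 117 114 110 105 102 105 113 117 111 114
  116 114 111 111 107]
 [114 116 110 108 118 117 115 119 117 113 109 105 104 111 113 115 112 112
  115 111 109 109 159]]
75 [277 173  14  48 600] [0.5283 0.0914] [44.8 12. ] 85.83552506960376
85 [277 173  14  49 615] [0.5282 0.091 ] [45.6 12.2] 85.39916426118678
95 [274 173  17  53 650] [0.5278 0.0898] [50.3 14.7] 83.38896721338612
```

The bar is at 85.6° and the lugs at about 94°, so the lid is about 8° past the line (about 1.04 rad). The axis is about 1 mm from the block's centre.

```bash
python3 -c "
from h import *
manip.sign_off(); print(manip.get_time())"
```

```text
the job is handed in; nothing more can be done
the job is handed in; nothing more can be done
```

The square-footed canister is standing in the square recess with its lid turned clockwise to closed, and I handed the job in at about 27 s of the 43 s allowed. `sign_off()` gave no verdict, so success rests on the checks below.

- **First grasp:** It missed. The jaws closed just above the bar and the canister did not move. The pictures put the fingertips about 20 mm higher than the stated length, so I descended further and the second grasp held (width 12.6 mm, about 2.75 N of weight).
- **Seating:** Lowering it in, the foot met the recess floor within about 0.6 mm of the expected height.
- **Lid:** I turned the lid 60° clockwise from there, then released it and drew the arm clear.
- **Final position:** The bar's centre is about 1 mm from the block's centre. The lug-based estimate, with one lug partly hidden, put the axis about 2.6 mm off; the limit is 12 mm.
- **Final lid angle:** The bar is at about 85.6° and the lugs at about 94°, so the lid is about 8° past the line. That is about 1.04 rad, where 0.65 is needed and the end stop is at 1.15.
- **Not checked by eye:** The viewer's picture limit stopped me seeing the last picture. Those two final checks were computed from that image, and I had no direct reading of the canister's final tilt or height after release.

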